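Draw the hooded slide bolt of a bar feeder with a hooked rod

TASK

The feeder's slide bolt sits deep under its hood where fingers cannot go: take the hooked rod from its rest, reach in, feel for a gap between the bolt's cross ribs without forcing it, and gently draw the bolt towards the mouth until the round bar above drops into the V-cradle below. Then lay the rod back in the two Vs of its rest as it was, hook hanging down. Keep the fingers off the feeder and leave the other things on the bench alone.

Things in the scene. Friction and masses are not known exactly. Their poses are not given: they have to be found in the camera images.
- feeder: Grey sheet-metal bar feeder with a hood, fixed, 210 x 134 x 139 mm. Origin on the bench under the middle of the hood's mouth; +x goes into the hood, away from the robot, y across, z up. Under the hood lies a steel slide bolt with cross ribs; behind the hood is a pocket with the round bar, and under that a V-cradle.
- hood_mouth (a point): Middle of the hood's mouth, at z 100 of the feeder. The tunnel behind it is 58 mm wide inside; roof underside at z 135, roof top at z 139 (feeder frame); at x 105 a cross wall hangs down to z 74. As the bolt is drawn its front end comes out of the mouth by up to 51 mm, below z 70.
- rib_zone (a point): Point at rib-top height (x 70, z 69 of the feeder). The bolt, 40 mm wide, top face z 55, has 4 flat ribs 8 mm long in x, 30 mm pitch (gaps 22 mm). Its start differs by up to 30 mm and is NOT measured: rib or gap may lie below. A tip lowered into a gap at x 60 to 80 has a rib on its mouth side. It slides along -x only, friction about 3 N; 25 to 55 mm frees the bar, a hard stop is 20 mm on.
- cradle (a point): Where the bar's centre lies once dropped into the V-cradle (x 152, z 28 of the feeder).
- round_bar: Plain aluminium bar, 26 mm diameter, 112 mm long, along its own y; origin at its centre. At first it lies on the rear of the slide bolt in a pocket behind the hood, centre at x 152, z 68 in the feeder's frame; once the bolt is drawn it drops to z 28.
- hook_rod: Hooked rod: round wooden handle 18 mm diameter from x -50 to 45, steel shaft 8 mm diameter from x 45 to 155, then a leg 8 mm diameter straight down (-z) to z -32. Origin on the axis at the grip, in the handle; x along the rod to the hook, z up when the hook hangs down. 120 g, balance about x 25.
- hook_tip (a point): Lower end of the rod's hook leg (rounded, 4 mm radius); 155 mm ahead of and 32 mm below the rod's origin.
- rod_rest: Fixed rest: wooden base 190 x 64 x 10 mm with two upright aluminium Vs, 8 mm thick, at x -42 (under the handle's rear) and x 110 (under the shaft). Origin on the bench; +x is where the hook points. The resting rod's origin is at x 0, y 0, z 62, axes parallel to the rest's. V tops: z 65 (rear), z 72 (front), 31 mm apart.
- rest_tip (a point): Where the hook tip lies when the rod is home in its rest (moves with the rest; x 155, z 30 in its frame).
- rest_grip (a point): Where the rod's origin lies when the rod is home in its rest (x 0, z 62 in its frame). Beware: to the right of the rest a fixed lamp head hangs over the bench, a long box at world x 460 to 530, y -450 to -95, from z 200 to 290 mm, with its arm behind and to the right of it: pass above it.
- spirit_lamp: Bystander: small glass lamp, 66 mm wide, 69 mm high; origin at its foot.
- wax_block: Bystander: wax block 50 x 75 x 28 mm; origin under its centre.
- parts_tray: Bystander: white tray 100 x 160 x 22 mm; origin under its centre.
- dust_brush: Bystander: thin brush 167 mm long along y, 11 mm high; origin under its centre.

How it is judged (in metres and radians):
On the way, in this order (a step that is already met when the one before it is completed fails the run):
1. the rod's hook is down between the ribs under the hood and pulls on the bolt (x of hook_tip in the frame of feeder above 0 m and z of hook_tip in the frame of feeder between 0.05 and 0.0655 m and contact force between hook_rod and feeder above 1 N), for 0.1 s.
2. the bar has dropped into the V-cradle (z of round_bar in the frame of feeder below 0.033 m and horizontal distance between round_bar and feeder below 0.162 m), for 0.2 s.
At the end, for the whole second after the job is handed in: The bar lies still in the feeder's V-cradle (centre at z 22 to 33 mm, within 10 mm, straight within 0.1 rad); the rod lies still and released in both Vs of its rest: origin within 20 mm of home, 5 mm in height, in line within 0.06 rad, hook hanging down, tip within 30 mm of home (all of step 2 and z of round_bar in the frame of feeder above 0.022 m and horizontal distance between round_bar and feeder above 0.142 m and angle between the y axis of round_bar and the y axis of feeder, either way round below 0.1 rad and linear speed of each of round_bar, hook_rod below 0.02 m/s and distance between hook_rod and rest_grip below 0.02 m and z of hook_rod in the frame of rest_grip between -0.005 and 0.005 m and distance between hook_tip and rest_tip below 0.03 m and angle between the x axis of hook_rod and the x axis of rod_rest, either way round below 0.06 rad); the robot touches nothing.
It fails at once if the bolt or feeder is forced with the rod (over 40 N) (contact force between hook_rod and feeder above 40 N).
It fails at once if the fingers touch the feeder (contact force between the fingers and feeder above 2 N).
It fails at once if a bystander is moved by more than 25 mm (distance of any of spirit_lamp, wax_block, parts_tray, dust_brush from where it was at the start of the episode above 0.025 m).
It also fails if it takes over 69 s, if anything falls off the work surface, if the arm or the gripper's body presses on something with over 40 N, if the wrist force passes 120 N, or if a joint passes its speed limit or range.

ROBOT

A 6-joint arm with a two-finger parallel gripper is mounted at the origin on a cart in front of the work surface, level with it; the furniture and walls round the work are solid. World frame = base frame: x ahead of the robot, y to its left, z up, the work surface at z = 0. Lengths are in m, angles in degrees, forces in N, time in s.
With the tool pointing down it reaches from about 0.375 to 0.975 m from the base axis. Payload 3.8 kg.
Tool frame: the origin (TCP) lies at the very end of the fingers, on their centre line; the grasp point (between the pads) lies grasp_offset behind it (grasp_offset is the distance from the TCP to the grasp point, in m); y points along the fingers, z is the direction in which the jaws open and shut, and the axes are right-handed (so a half turn about y gives the same grasp; the last joint's range is limited). The gripper opens to 88 mm and grips with 3 to 60 N. Pads are 18 mm wide; open, the fingers measure 123 mm over their backs; the gripper's body (75 mm by 187 mm) begins 45 mm behind the grasp point.
Start: joints at [-66.687, 15.12, 91.902, -0, 72.978, -2.114], TCP at [0.29, -0.61, 0.239] pointing down, gripper open.
Joint ranges: [-150.88, 150.88], [-54.13, 125.18], [17.81, 147.31], [-75.09, 255.09], [0, 152.58], [-146.25, 146.25]. Speed limits (degrees/s): [147.25, 147.25, 180, 180, 180, 180].

INTERFACE

Orientations are given as [roll, pitch, yaw] about the fixed x, y, z axes, in that order (R = Rz(yaw) Ry(pitch) Rx(roll)).
In Python, from workcell import observe, capture, camera_params, finish_job, grasp_offset gives the robot as it stands.
- The arm moves only by the shell command python3 -m handwheel 'ROWS' [OPENING] [FORCE]. ROWS is JSON, a list that holds one entry, the list of rows, each a list of 6 numbers: the shift along the world's x, y, z in m, then the turn, a rotation vector about the world's x, y, z in degrees. In form: [[[x, y, z, ax, ay, az], ...]]. A call has 1 to 5 rows; each row is the pose to reach, as a shift and turn from the pose commanded when the call began; what a row does not reach only later rows make up. A row lasts 1/10 s, in which the tool goes at most 50 mm and 8.59 degrees, less where a joint would pass 70% of its speed; a pose out of reach is approached as far as the arm can. A call with a gripper value outside its range is refused whole. OPENING is the opening, from 0 (shut) to 1 (fully open), set as the call begins (- or left out, the last holds). The fingers move at their own pace and stop on an object; FORCE is the grip in N (left out, the last holds). Time passes only in rows, so rows that repeat a pose let the fingers close. It gives the time, the measured TCP pose, the force and the opening at its end, in the units of the state.
- observe(): the state, without advancing time (a new reading comes with each control period).
- capture(name): name is "scene" or "side" or "wrist"; returns the picture (384x512x3 uint8, red, green, blue); there is no depth.
- camera_params(name): a dict with "fovy" (degrees; the focal length in pixels is half the picture's height over the tangent of half this angle, whatever the lens; pixels are square), "cx", "cy" (the principal point, pixels), "eye" and "attitude" of the camera in the world; the wrist camera has in their place "T_tool_cam" (4x4, takes a point from camera to tool coordinates, whose origin is the TCP and whose axes are the tool frame's). Camera axes: x right, y down, z forward; pixel columns grow to the right and rows downward; lengths in m; the calibration is good to about 2 mm. A picture is of the moment at which its call begins: read the wrist's pose just before it. camera_params takes no time and is no camera call.
- finish_job(): hands the job in, once; it reports no verdict.
The state is a dict: "clock": time; "q": joint angles; "qd": joint speeds; "tau": joint torques, N m; "ee_pos": TCP position; "tool_rot": TCP orientation; "force": force on the tool from outside, world axes, zero at the start; "wrist_torque": the same for the moment, N m; "width": finger opening in m.
Only numpy, scipy, OpenCV 4.12 (cv2) and the standard library are available. Lean on these libraries where they do the work, as an engineer would, in place of code of your own. Each camera call takes 0.05 s, during which the arm holds its last target.

## Working session

There is one attempt and no reset: what is moved stays moved. The work goes in short steps, Python scripts to look and compute and a shell command to move; the robot and the scene stay as the last step left them, time stands still between calls to the robot, and variables do not carry over. Pictures are saved under pics/ and viewed, and the job is handed in when it is done.

```bash
ls; mkdir -p pics; python3 - <<'E'
from workcell import *
import workcell,cv2
print(observe()); print(grasp_offset)
for n in ("scene","side","wrist"):
    print(n,camera_params(n))
    cv2.imwrite(f"pics/{n}0.png",capture(n)[:,:,::-1])
E
```

```text
pics
{'clock': 0.0, 'q': array([-6.66856417e+01,  1.51686387e+01,  9.19796507e+01, -2.72133546e-04,
        7.29763378e+01, -2.11405784e+00]), 'qd': array([ 0.06643141,  0.0055034 ,  0.0683231 , -0.12326726,  0.01093376,
       -0.07599858]), 'tau': array([ 1.10936104e-03, -5.02119148e+01, -3.56873059e+01,  7.26146065e-02,
        2.95647013e-02, -1.70048065e-04]), 'ee_pos': array([ 0.28955765, -0.60897129,  0.23740922]), 'tool_rot': array([-9.01245519e+01,  4.33749597e-03, -1.54571509e+02]), 'force': array([-0.55793269,  0.88913146, -0.03163801]), 'wrist_torque': array([0.00338764, 0.05061907, 0.01828483]), 'width': 0.0882789696443058}
0.0187
scene {'fovy': 49.05198096549154, 'cx': 254.68218834362594, 'cy': 195.36595037157753, 'eye': array([-0.06556423,  0.48681468,  0.74195211]), 'attitude': array([-128.73866955,   -0.98606868, -122.79640477])}
side {'fovy': 49.43909147505157, 'cx': 261.32996467337676, 'cy': 195.67470058017227, 'eye': array([ 0.6252086 , -0.60861457,  0.67708966]), 'attitude': array([-1.32146122e+02,  3.55895484e-01, -1.17719204e-01])}
wrist {'fovy': 64.5521676214688, 'cx': 254.22515176033843, 'cy': 184.82851237853598, 'T_tool_cam': array([[ 1.20950772e-03,  9.61593308e-01,  2.74475585e-01,
        -7.07263389e-02],
       [ 4.66840635e-05, -2.74475840e-01,  9.61593995e-01,
        -1.45659090e-01],
       [ 9.99999267e-01, -1.15024172e-03, -3.76871729e-04,
         9.50866323e-04],
       [ 0.00000000e+00,  0.00000000e+00,  0.00000000e+00,
         1.00000000e+00]])}
```

View pics/scene0.png

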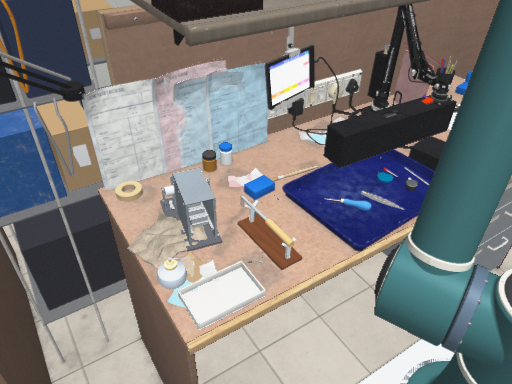

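View pics/side0.png

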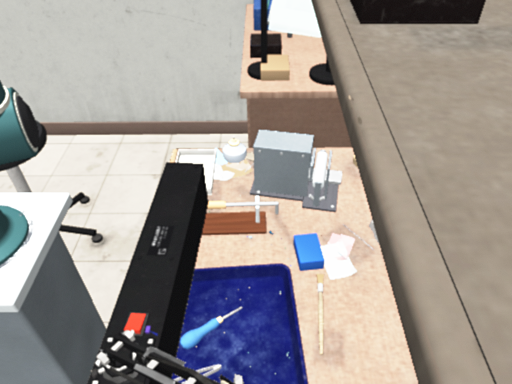

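View pics/wrist0.png

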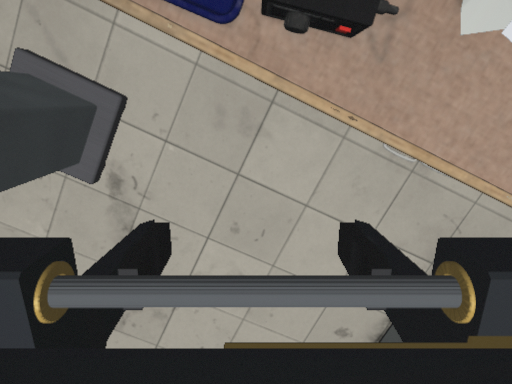

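```bash
cat > h.py <<'E'
import numpy as np, cv2
from workcell import *
from scipy.spatial.transform import Rotation as R
def cam(n,obs=None):
    p=camera_params(n); f=192/np.tan(np.radians(p["fovy"]/2))
    if n=="wrist":
        o=obs or observe(); T=np.eye(4); T[:3,:3]=R.from_euler('xyz',o["tool_rot"],degrees=True).as_matrix(); T[:3,3]=o["ee_pos"]
        T=T@p["T_tool_cam"]; return f,p["cx"],p["cy"],T[:3,3],T[:3,:3]
    return f,p["cx"],p["cy"],np.array(p["eye"]),R.from_euler('xyz',p["attitude"],degrees=True).as_matrix()
def ray(c,u,v):
    f,cx,cy,e,M=c; d=M@np.array([(u-cx)/f,(v-cy)/f,1]); return e,d/np.linalg.norm(d)
def onz(c,u,v,z):
    e,d=ray(c,u,v); return e+d*(z-e[2])/d[2]
def proj(c,P):
    f,cx,cy,e,M=c; q=M.T@(np.asarray(P)-e); return np.array([cx+f*q[0]/q[2],cy+f*q[1]/q[2]])
def tri(c1,p1,c2,p2):
    e1,d1=ray(c1,*p1); e2,d2=ray(c2,*p2)
    A=np.stack([d1,-d2],1); s=np.linalg.lstsq(A,e2-e1,rcond=None)[0]
    a=e1+s[0]*d1; b=e2+s[1]*d2; return (a+b)/2,np.linalg.norm(a-b)
E
python3 - <<'E'
import cv2
a=cv2.imread('pics/scene0.png'); 
cv2.imwrite('pics/s0a.png',cv2.resize(a[150:320,150:310],None,fx=4.7,fy=3.5*1.0) if 0 else cv2.resize(a[160:290,150:310],None,fx=4.6,fy=4.6,interpolation=cv2.INTER_CUBIC))
b=cv2.imread('pics/side0.png')
cv2.imwrite('pics/s0b.png',cv2.resize(b[120:250,190:350],None,fx=4.6,fy=4.6,interpolation=cv2.INTER_CUBIC))
E
```

```text
(no output)
```

View pics/s0a.png

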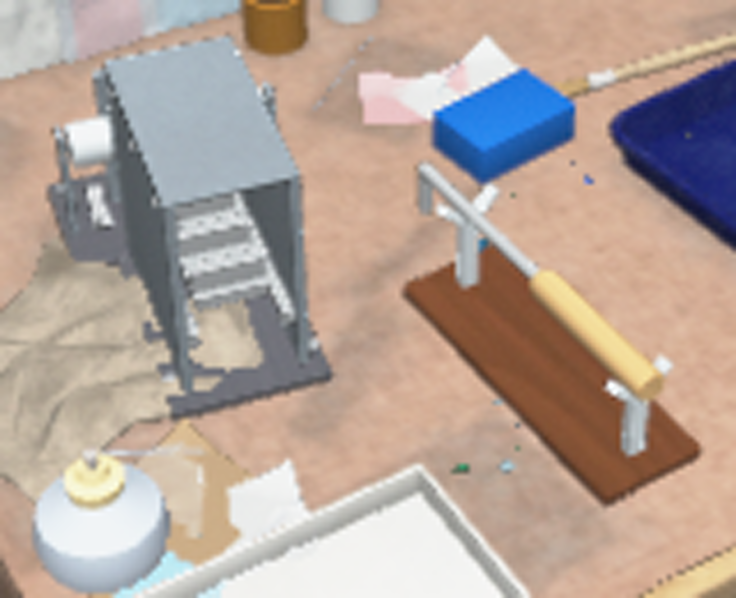

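View pics/s0b.png

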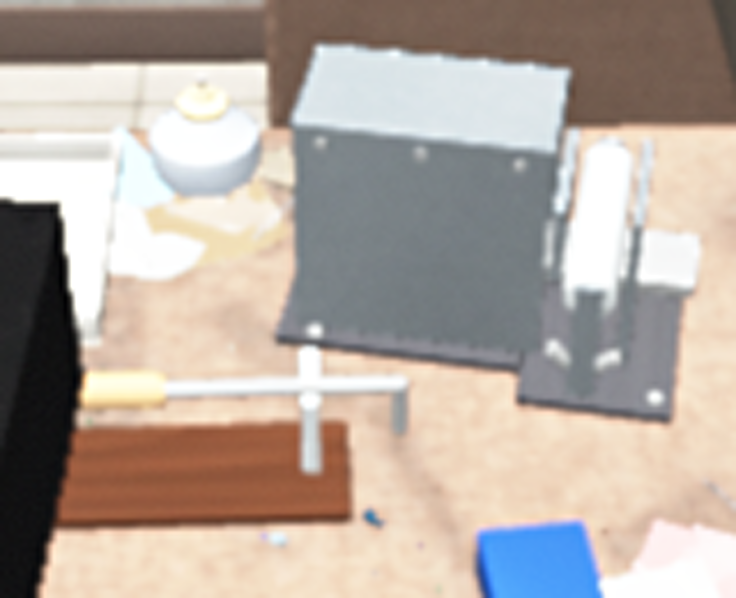

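```bash
python3 - <<'E'
from h import *
S=cam("scene");D=cam("side")
def sc(X,Y): return ((X+.5)/4.6-.5+150,(Y+.5)/4.6-.5+160)
def sd(X,Y): return ((X+.5)/4.6-.5+190,(Y+.5)/4.6-.5+120)
print("roof scene FL FR RR RL")
r=[onz(S,*sc(*p),.139) for p in [(160,207),(300,178),(235,40),(103,68)]]
for p in r: print(p.round(4))
print("roof side  FR RR RL FL")
for p in [(293,122),(557,150),(570,68),(318,45)]: print(onz(D,*sd(*p),.139).round(4))
print("rod scene: elbow, junction, end")
for p in [(425,170),(537,280),(652,385)]: print(onz(S,*sc(*p),.062).round(4))
print("rod side elbow, junction; base right corners")
for p in [(404,383),(163,388)]: print(onz(D,*sd(*p),.062).round(4))
print("tip",onz(S,*sc(426,213),.03).round(4),onz(D,*sd(400,433),.03).round(4))
print("base scene top z.01",[onz(S,*sc(*p),.01).round(4) for p in [(404,290),(605,500),(700,450)]])
print("base side",[onz(D,*sd(*p),.01).round(4) for p in [(347,423),(352,517)]])
print("bar in feeder; foot plate corners z~0?",[onz(D,*sd(*p),.006).round(4) for p in [(278,340),(670,418)]])
E
```

```text
roof scene FL FR RR RL
[0.6148 0.2216 0.139 ]
[0.599  0.1536 0.139 ]
[0.721 0.127 0.139]
[0.7342 0.198  0.139 ]
roof side  FR RR RL FL
[0.6057 0.1496 0.139 ]
[0.7305 0.1256 0.139 ]
[0.7432 0.1942 0.139 ]
[0.6175 0.2164 0.139 ]
rod scene: elbow, junction, end
[0.6536 0.0483 0.062 ]
[0.5448 0.0462 0.062 ]
[0.4512 0.041  0.062 ]
rod side elbow, junction; base right corners
[0.6575 0.0476 0.062 ]
[0.5446 0.0452 0.062 ]
tip [0.6539 0.0475 0.03  ] [0.6561 0.0467 0.03  ]
base scene top z.01 [array([0.6237, 0.0804, 0.01  ]), array([0.4386, 0.0749, 0.01  ]), array([0.4403, 0.0139, 0.01  ])]
base side [array([0.631 , 0.0743, 0.01  ]), array([0.6328, 0.0107, 0.01  ])]
bar in feeder; foot plate corners z~0? [array([0.5954, 0.1409, 0.006 ]), array([0.7928, 0.0806, 0.006 ])]
```

```bash
python3 - <<'E'
from h import *
o=observe(); M=R.from_euler('xyz',o["tool_rot"],degrees=True).as_matrix(); print(M.round(3))
S=cam("scene")
print("lamp arm base",onz(S,440,100,0), onz(S,405,20,0.3))
for z in (-1,1):
  for yaw in (1.5,-11):
    # target: tool y = -Z, tool z = +-(perp of rod)
    p=np.radians(yaw+90); zz=z*np.array([np.cos(p),np.sin(p),0]); y=np.array([0,0,-1]); x=np.cross(y,zz)
    T=np.stack([x,y,zz],1); print(z,yaw,R.from_matrix(T@M.T).as_rotvec(degrees=True).round(2))
a=cv2.imread('pics/scene0.png'); cv2.imwrite('pics/s0c.png',cv2.resize(a[190:250,170:225],None,fx=10,fy=10,interpolation=cv2.INTER_CUBIC))
E
```

```text
[[-0.903 -0.001  0.429]
 [-0.429  0.002 -0.903]
 [-0.    -1.    -0.002]]
lamp arm base [ 0.8291079 -0.9857387  0.       ] [ 0.95279847 -0.81622821  0.3       ]
-1 1.5 [-1.000e-01 -2.000e-02 -2.393e+01]
-1 -11 [-1.100e-01 -1.000e-02 -3.643e+01]
1 1.5 [ 3.0000e-02 -1.4000e-01  1.5607e+02]
1 -11 [ 1.0000e-02 -1.4000e-01  1.4357e+02]
```

View pics/s0c.png

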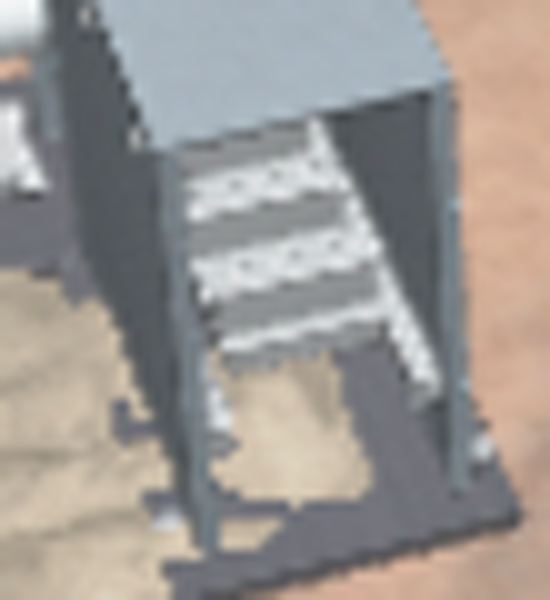

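```bash
python3 - <<'E'
from h import *
S=cam("scene")
yaw=np.radians(-11.3); o=np.array([.608,.186])
def f(p): d=p[:2]-o; return np.array([d@[np.cos(yaw),np.sin(yaw)],d@[-np.sin(yaw),np.cos(yaw)]])
def sc(X,Y): return ((X+.5)/10-.5+170,(Y+.5)/10-.5+190)
for n,P in dict(band1lo=(300,348),band1hi=(300,320),band2lo=(290,285),band2hi=(290,245),band3lo=(260,208),band3hi=(260,165),foot=(300,360)).items():
  print(n,[ (z,(f(onz(S,*sc(*P),z))*1000).round(1)) for z in (.055,.069)])
E
python3 -m handwheel '[[[0.01,0.05,0.05,0,0,0],[0.03,0.09,0.10,0,0,-5],[0.05,0.14,0.15,0,0,-12],[0.06,0.19,0.18,0,0,-18],[0.07,0.24,0.18,0,0,-24]]]'
```

```text
band1lo [(0.055, array([15.6,  2.7])), (0.069, array([0.6, 6. ]))]
band1hi [(0.055, array([25.2,  0. ])), (0.069, array([10. ,  3.4]))]
band2lo [(0.055, array([38.3, -1.1])), (0.069, array([22.8,  2.2]))]
band2hi [(0.055, array([52.5, -5.1])), (0.069, array([36.8, -1.7]))]
band3lo [(0.055, array([68.6, -1.9])), (0.069, array([52.5,  1.5]))]
band3hi [(0.055, array([84.6, -6.2])), (0.069, array([68.3, -2.8]))]
foot [(0.055, array([11.5,  3.9])), (0.069, array([-3.4,  7.1]))]
clock: 0.65
ee_pos: [0.3461, -0.4269, 0.3975]
tool_rot: [-89.8, 0.1, -178.9]
force: [1.2, 0.2, 0.1]
width: 0.0881
```

```bash
python3 -m handwheel '[[[0.01,0.05,0.0,0,0,0],[0.02,0.10,0.0,0,0,0],[0.03,0.15,0.0,0,0,0],[0.04,0.20,0,0,0,0],[0.05,0.25,0,0,0,0]]]'
python3 -m handwheel '[[[0.02,0.04,0.0,0,0,0],[0.04,0.08,0.0,0,0,0],[0.06,0.12,0.0,0,0,0],[0.07,0.16,0,0,0,0],[0.07,0.16,0,0,0,0]]]'
python3 -m handwheel '[[[0,0,-0.03,0,0,0],[0,0,-0.07,0,0,0],[0,0,-0.11,0,0,0],[0,0,-0.15,0,0,0],[0,0,-0.15,0,0,0]]]'
python3 -m handwheel '[[[0,0,0,0,0,0],[0,0,0,0,0,0]]]'
python3 - <<'E'
from h import *
print(observe())
for n in ("wrist","scene"):
  o=observe(); c=cam(n,o); print(o["ee_pos"],o["tool_rot"]); cv2.imwrite(f"pics/{n}1.png",capture(n)[:,:,::-1])
E
```

```text
clock: 1.15
ee_pos: [0.3943, -0.1802, 0.3946]
tool_rot: [-90.0, 0.0, -178.6]
force: [1.3, 0.5, 0.8]
width: 0.0883
clock: 1.65
ee_pos: [0.4651, -0.018, 0.3943]
tool_rot: [-90.1, -0.0, -178.2]
force: [-0.5, 0.3, 0.0]
width: 0.0882
clock: 2.15
ee_pos: [0.4597, -0.0225, 0.2384]
tool_rot: [-90.1, -0.7, -178.6]
force: [-0.4, 0.1, -0.0]
width: 0.0878
clock: 2.35
ee_pos: [0.4661, -0.0228, 0.2475]
tool_rot: [-90.0, 0.2, -178.6]
force: [0.0, -0.7, 1.2]
width: 0.088
{'clock': 2.35, 'q': array([-5.84972134e+00, -8.45923230e+00,  1.15834490e+02, -8.23813975e-03,
        7.23922941e+01,  8.27509905e+01]), 'qd': array([ 0.27254078, -0.49047596, -0.90698038,  0.01446284, -0.2612232 ,
        0.03811763]), 'tau': array([-2.64733977e-02, -2.65715611e+01, -3.44402182e+01,  1.88388024e-02,
       -2.20082252e-02, -3.37746802e-03]), 'ee_pos': array([ 0.46611462, -0.02277144,  0.24753896]), 'tool_rot': array([ -89.96286966,    0.22959814, -178.59816133]), 'force': array([ 0.04082778, -0.67245402,  1.24878969]), 'wrist_torque': array([ 0.04191929,  0.01468549, -0.00674621]), 'width': 0.08799068382734096}
[ 0.46611462 -0.02277144  0.24753896] [ -89.96286966    0.22959814 -178.59816133]
[ 0.46640431 -0.0226984   0.24788835] [ -89.95916347    0.28139534 -178.59217245]
```

View pics/wrist1.png

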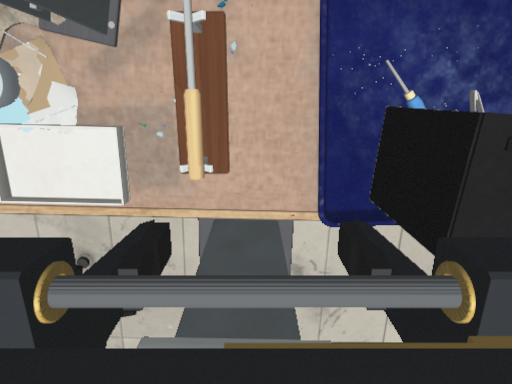

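```bash
python3 - <<'E'
from h import *
a=cv2.imread('pics/wrist1.png')
o=dict(ee_pos=np.array([0.46611462,-0.02277144,0.24753896]),tool_rot=np.array([-89.96286966,0.22959814,-178.59816133]))
c=cam("wrist",o)
h=cv2.cvtColor(a,cv2.COLOR_BGR2HSV)
m=((h[...,0]>12)&(h[...,0]<28)&(h[...,1]>90)&(h[...,2]>110)).astype(np.uint8)*255
m[:,:170]=0;m[:,215:]=0;m[200:]=0;m[:80]=0
m=cv2.morphologyEx(m,cv2.MORPH_OPEN,np.ones((3,3)))
ys,xs=np.nonzero(m);print(xs.min(),xs.max(),ys.min(),ys.max())
g=[]
for r in range(ys.min(),ys.max()+1,6):
  x=xs[ys==r]; u=(x.min()+x.max())/2; p=onz(c,u,r,.062); g.append(p); print(r,x.min(),x.max(),p.round(4))
g=np.array(g); k=np.polyfit(g[2:-2,0],g[2:-2,1],1); print("yaw",np.degrees(np.arctan(k[0])), "y at .5",np.polyval(k,.5))
print("shaft",[onz(c,u,v,.062).round(4) for u,v in [(191,70),(187,6)]])
E
```

```text
183 203 89 178
89 185 198 [0.5455 0.0435 0.062 ]
95 183 200 [0.5395 0.0437 0.062 ]
101 184 200 [0.5335 0.0434 0.062 ]
107 184 201 [0.5274 0.0431 0.062 ]
113 184 201 [0.5212 0.0433 0.062 ]
119 185 201 [0.5149 0.0429 0.062 ]
125 185 201 [0.5086 0.0431 0.062 ]
131 186 202 [0.5023 0.0422 0.062 ]
137 186 202 [0.4958 0.0424 0.062 ]
143 186 202 [0.4893 0.0426 0.062 ]
149 187 203 [0.4828 0.0417 0.062 ]
155 187 203 [0.4761 0.0419 0.062 ]
161 187 202 [0.4694 0.0427 0.062 ]
167 189 202 [0.4626 0.0418 0.062 ]
173 189 203 [0.4557 0.0414 0.062 ]
yaw 1.1245308587496887 y at .5 0.04263252595267304
shaft [array([0.5641, 0.0434, 0.062 ]), array([0.6224, 0.0454, 0.062 ])]
```

```bash
python3 -m handwheel '[[[0.012,0.022,0.0,0,0,0],[0.024,0.044,0.0,0,0,0],[0.035,0.065,0,0,0,0],[0.035,0.065,0,0,0,0],[0.035,0.065,0,0,0,0]]]'
python3 -m handwheel '[[[0,0,-0.04,0,0,0],[0,0,-0.08,0,0,0],[0,0,-0.12,0,0,0],[0,0,-0.12,0,0,0],[0,0,-0.12,0,0,0]]]'
python3 -m handwheel '[[[0,0,0,0,0,0],[0,0,0,0,0,0]]]'
python3 - <<'E'
from h import *
o=observe(); print(o["ee_pos"],o["tool_rot"]); cv2.imwrite(f"pics/wrist2.png",capture("wrist")[:,:,::-1]);cv2.imwrite(f"pics/scene2.png",capture("scene")[:,:,::-1])
E
```

```text
clock: 2.95
ee_pos: [0.5002, 0.0428, 0.2462]
tool_rot: [-90.0, 0.1, -178.5]
force: [-0.7, 0.5, 0.1]
width: 0.0879
clock: 3.45
ee_pos: [0.4992, 0.0421, 0.1253]
tool_rot: [-90.0, -0.1, -178.6]
force: [0.5, 0.8, 0.7]
width: 0.0878
clock: 3.65
ee_pos: [0.5017, 0.0427, 0.1277]
tool_rot: [-90.0, 0.3, -178.6]
force: [0.3, 0.3, 0.9]
width: 0.088
[0.50174547 0.04265384 0.1277218 ] [ -89.99949286    0.29089104 -178.58393481]
```

View pics/wrist2.png

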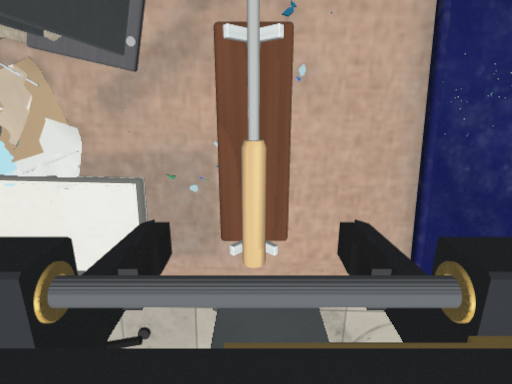

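View pics/scene2.png

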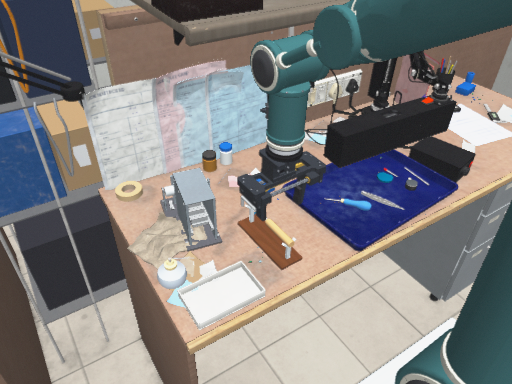

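```bash
python3 -m handwheel '[[[0,0,-0.03,0,0,0],[0,0,-0.055,0,0,0],[0,0,-0.075,0,0,0],[0,0,-0.084,0,0,0],[0,0,-0.084,0,0,0]]]'
python3 -m handwheel '[[[0,0,0,0,0,0],[0,0,0,0,0,0]]]'
python3 -m handwheel '[[[0,0,0,0,0,0],[0,0,0,0,0,0],[0,0,0,0,0,0],[0,0,0,0,0,0],[0,0,0,0,0,0]]]' 0 50
python3 -m handwheel '[[[0,0,0,0,0,0],[0,0,0,0,0,0],[0,0,0,0,0,0]]]'
```

```text
clock: 4.25
ee_pos: [0.4989, 0.0428, 0.0401]
tool_rot: [-90.0, -0.1, -178.6]
force: [-0.4, 0.8, 0.9]
width: 0.0881
clock: 4.45
ee_pos: [0.5009, 0.0429, 0.0423]
tool_rot: [-90.0, 0.2, -178.6]
force: [-0.4, 0.6, -0.1]
width: 0.0879
clock: 4.95
ee_pos: [0.4996, 0.0428, 0.0409]
tool_rot: [-90.0, 0.0, -178.6]
force: [-0.2, 0.1, -0.3]
width: 0.0503
clock: 5.25
ee_pos: [0.4995, 0.0428, 0.0407]
tool_rot: [-90.0, -0.0, -178.6]
force: [0.7, 0.2, 0.0]
width: 0.0262
```

```bash
python3 -m handwheel '[[[0,0,0,0,0,0],[0,0,0,0,0,0],[0,0,0,0,0,0]]]'
python3 -m handwheel '[[[0,0,0.01,0,0,0],[0,0,0.02,0,0,0],[0,0,0.03,0,0,0],[0,0,0.04,0,0,0],[0,0,0.04,0,0,0]]]'
python3 -m handwheel '[[[0,0,0.02,0,0,0],[0,0,0.04,0,0,0],[0,0,0.06,0,0,0],[0,0,0.07,0,0,0],[0,0,0.07,0,0,0]]]'
python3 -m handwheel '[[[0,0,0,0,0,0],[0,0,0,0,0,0]]]'
python3 - <<'E'
from h import *
o=observe(); print(o["ee_pos"],o["tool_rot"],o["force"],o["wrist_torque"])
for n in ("scene","side","wrist"): cv2.imwrite(f"pics/{n}3.png",capture(n)[:,:,::-1])
a=cv2.imread('pics/scene3.png');b=cv2.imread('pics/side3.png')
cv2.imwrite('pics/m3.png',np.vstack([cv2.resize(a[130:280,150:400],None,fx=3,fy=3)[:300*1+150],cv2.resize(b[120:200,170:420],None,fx=3,fy=3)])[:690])
E
```

```text
clock: 5.55
ee_pos: [0.4996, 0.043, 0.0408]
tool_rot: [-90.0, -0.0, -178.6]
force: [-0.4, 1.6, -0.2]
width: 0.0157
clock: 6.05
ee_pos: [0.5013, 0.0428, 0.0831]
tool_rot: [-90.0, 0.2, -178.6]
force: [-0.4, -0.8, -1.0]
width: 0.0157
clock: 6.55
ee_pos: [0.5008, 0.0428, 0.1524]
tool_rot: [-90.0, 0.2, -178.6]
force: [-0.0, -0.1, -2.1]
width: 0.0159
clock: 6.75
ee_pos: [0.4985, 0.0427, 0.1494]
tool_rot: [-90.0, -0.1, -178.6]
force: [-0.6, 0.3, -1.5]
width: 0.0158
[0.49853827 0.04273613 0.14943669] [-8.99978798e+01 -1.36744439e-01 -1.78572426e+02] [-0.63656192  0.26212179 -1.49130577] [ 0.0551116  -0.01092031 -0.01463393]
```

View pics/wrist3.png

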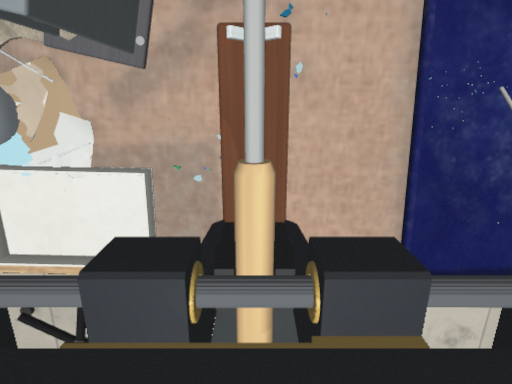

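View pics/scene3.png

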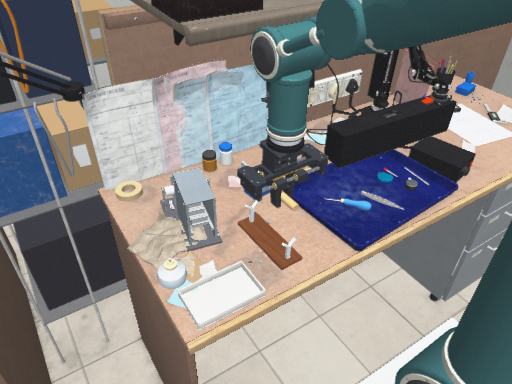

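View pics/side3.png

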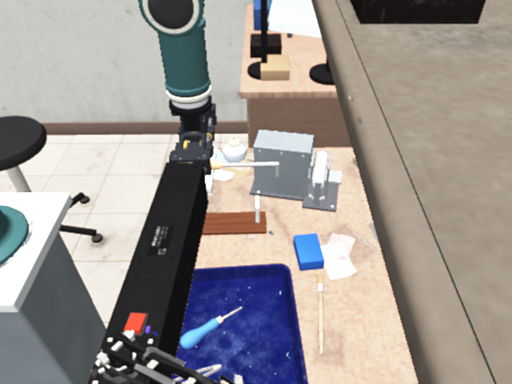

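```bash
python3 - <<'E'
from h import *
D=cam("side"); W=cam("wrist",dict(ee_pos=np.array([.4985,.0427,.1494]),tool_rot=np.array([-90,-.137,-178.57])))
b=cv2.imread('pics/side3.png'); cv2.imwrite('pics/d3.png',cv2.resize(b[145:195,195:300],None,fx=7,fy=7,interpolation=cv2.INTER_CUBIC))
yaw=np.radians(1.4);x=np.array([np.cos(yaw),np.sin(yaw),0])
o=np.array([.4997,.0427,.1706])
for n,P in dict(j=o+.045*x,el=o+.155*x,tip=o+.155*x-[0,0,.032]).items(): p=proj(D,P); print(n,p, (p-[195,145])*7, proj(W,P))
E
```

```text
j [221.47933103 164.40060472] [185.35531724 135.80423305] [252.46746717 160.45479778]
el [277.11547958 163.2215074 ] [574.80835703 127.55055182] [ 251.67067667 -182.08927162]
tip [276.81316472 175.72704181] [572.69215304 215.08929264] [ 252.29960558 -114.30486721]
```

View pics/d3.png

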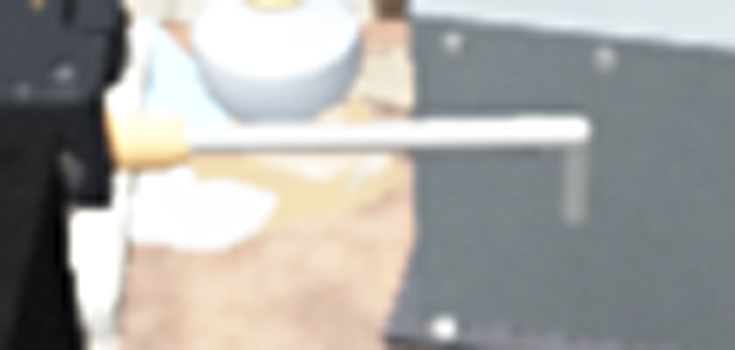

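```bash
python3 -m handwheel '[[[-0.02,0,0,0,0,0],[-0.05,0,0,0,0,0],[-0.08,0.02,0,0,0,0],[-0.082,0.05,0,0,0,-2],[-0.082,0.08,0,0,0,-5]]]'
python3 -m handwheel '[[[0,0.03,0,0,0,-2],[0,0.06,0,0,0,-5],[0,0.09,0,0,0,-7.4],[0,0.1,0,0,0,-7.4],[0,0.1,0,0,0,-7.4]]]'
python3 -m handwheel '[[[0,0,0,0,0,0],[0,0,0,0,0,0]]]'
python3 - <<'E'
from h import *
o=observe(); print(o["ee_pos"],o["tool_rot"],o["force"],o["wrist_torque"])
for n in ("scene","side","wrist"): cv2.imwrite(f"pics/{n}4.png",capture(n)[:,:,::-1])
a=cv2.imread('pics/scene4.png');b=cv2.imread('pics/side4.png')
cv2.imwrite('pics/m4.png',np.hstack([cv2.resize(a[150:290,130:330],None,fx=2,fy=2),cv2.resize(b[110:250,170:370],None,fx=2,fy=2)]))
E
```

```text
clock: 7.4
ee_pos: [0.4161, 0.1231, 0.1502]
tool_rot: [-90.0, -0.0, 176.3]
force: [1.3, -0.4, -1.4]
width: 0.0164
clock: 7.9
ee_pos: [0.4173, 0.2236, 0.1504]
tool_rot: [-90.0, -0.0, 169.2]
force: [-0.4, -0.3, -1.4]
width: 0.0155
clock: 8.1
ee_pos: [0.4174, 0.2217, 0.1505]
tool_rot: [-90.0, -0.0, 169.0]
force: [-0.0, 0.2, -0.1]
width: 0.0156
[0.41737328 0.22166202 0.15047686] [-8.99528317e+01 -2.74344683e-02  1.68990580e+02] [-0.01727406  0.24568263 -0.1487127 ] [ 0.06932922  0.07753352 -0.00850048]
```

View pics/m4.png

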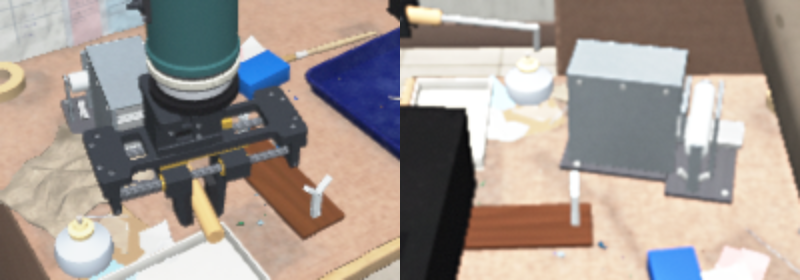

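View pics/wrist4.png

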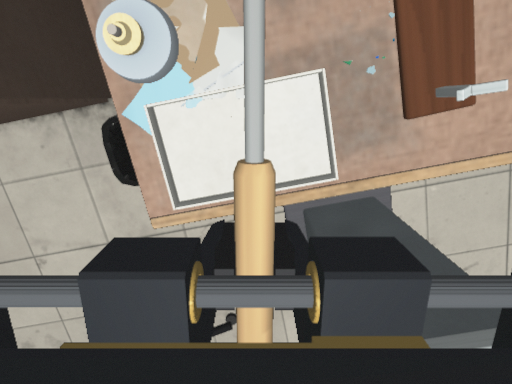

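```bash
python3 -m handwheel '[[[0,0,-0.02,0,0,0],[0,0,-0.04,0,0,0],[0,0,-0.056,0,0,0],[0,0,-0.056,0,0,0],[0,0,-0.056,0,0,0]]]'
python3 -m handwheel '[[[0.015,-0.003,0,0,0,0],[0.03,-0.0058,0,0,0,0],[0.045,-0.0087,0,0,0,0],[0.06,-0.0117,0,0,0,0],[0.06,-0.0117,0,0,0,0]]]'
python3 - <<'E'
from h import *
o=observe(); print(o["ee_pos"],o["tool_rot"],o["force"],o["wrist_torque"])
for n in ("scene","side"): cv2.imwrite(f"pics/{n}5.png",capture(n)[:,:,::-1])
a=cv2.imread('pics/scene5.png');b=cv2.imread('pics/side5.png')
cv2.imwrite('pics/m5.png',np.hstack([cv2.resize(a[150:290,130:330],None,fx=2,fy=2),cv2.resize(b[110:250,170:370],None,fx=2,fy=2)]))
E
```

```text
clock: 8.75
ee_pos: [0.4176, 0.2224, 0.0949]
tool_rot: [-90.0, -0.0, 169.0]
force: [0.7, 0.4, -0.2]
width: 0.0159
clock: 9.25
ee_pos: [0.4807, 0.2109, 0.0955]
tool_rot: [-90.1, 0.1, 168.9]
force: [0.4, 0.6, -1.5]
width: 0.0156
[0.48067727 0.21086702 0.09546273] [-9.00603541e+01  1.21903755e-01  1.68935339e+02] [ 0.37523252  0.61988945 -1.47665303] [0.07194945 0.1004966  0.00815352]
```

View pics/m5.png

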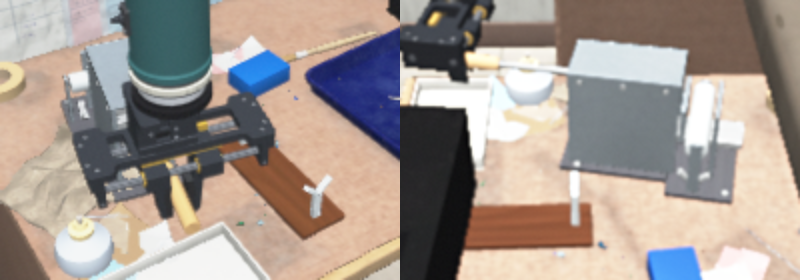

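```bash
python3 -m handwheel '[[[0.012,-0.0024,0,0,0,0],[0.024,-0.0048,0,0,0,0],[0.036,-0.0072,0,0,0,0],[0.047,-0.0092,0,0,0,0],[0.047,-0.0092,0,0,0,0]]]'
python3 -m handwheel '[[[0,0,0,0,0,0],[0,0,0,0,0,0],[0,0,0,0,0,0]]]'
python3 - <<'E'
from h import *
for i in range(1):
  o=observe(); print(o["ee_pos"],o["tool_rot"],o["force"],o["wrist_torque"])
E
python3 -m handwheel '[[[0,0,-0.004,0,0,0],[0,0,-0.006,0,0,0],[0,0,-0.006,0,0,0]]]'
```

```text
clock: 9.85
ee_pos: [0.5266, 0.2017, 0.0951]
tool_rot: [-90.0, 0.1, 169.0]
force: [0.2, 0.1, -0.2]
width: 0.0157
clock: 10.15
ee_pos: [0.524, 0.2019, 0.0946]
tool_rot: [-90.0, -0.0, 169.0]
force: [-0.2, -0.6, -1.2]
width: 0.0159
[0.52399325 0.20193328 0.09464743] [-8.99878267e+01 -3.28127013e-02  1.69040432e+02] [-0.16107974 -0.5709029  -1.1881611 ] [ 0.04260598  0.0688823  -0.02033046]
clock: 10.45
ee_pos: [0.5239, 0.2018, 0.0882]
tool_rot: [-90.0, -0.1, 169.0]
force: [-0.7, 0.5, -1.8]
width: 0.0157
```

```bash
python3 -m handwheel '[[[0.003,-0.0006,-0.002,0,0,0],[0.003,-0.0006,-0.004,0,0,0],[0.003,-0.0006,-0.006,0,0,0],[0.003,-0.0006,-0.006,0,0,0]]]'
python3 -m handwheel '[[[0,0,-0.002,0,0,0],[0,0,-0.004,0,0,0],[0,0,-0.004,0,0,0]]]'
```

```text
clock: 10.85
ee_pos: [0.5273, 0.2012, 0.0824]
tool_rot: [-90.0, -0.0, 169.0]
force: [-1.0, 0.2, -1.1]
width: 0.0155
clock: 11.15
ee_pos: [0.5273, 0.2012, 0.0784]
tool_rot: [-90.0, -0.0, 169.0]
force: [0.4, -0.2, -0.9]
width: 0.0155
```

```bash
python3 -m handwheel '[[[0,0,-0.002,0,0,0],[0,0,-0.004,0,0,0],[0,0,-0.004,0,0,0]]]'
python3 -m handwheel '[[[0,0,-0.002,0,0,0],[0,0,-0.003,0,0,0],[0,0,-0.003,0,0,0]]]'
python3 - <<'E'
from h import *
o=observe(); print(o["ee_pos"],o["tool_rot"],o["force"],o["wrist_torque"])
E
```

```text
clock: 11.45
ee_pos: [0.5273, 0.2012, 0.0744]
tool_rot: [-90.0, -0.0, 169.0]
force: [-0.5, -0.9, -1.6]
width: 0.0157
clock: 11.75
ee_pos: [0.5274, 0.2012, 0.0716]
tool_rot: [-90.0, -0.0, 169.0]
force: [0.2, -0.5, -0.3]
width: 0.0159
[0.52740129 0.20124623 0.07157774] [-8.99907553e+01 -1.96228756e-02  1.69026816e+02] [ 0.23951496 -0.49289457 -0.31989117] [ 7.14294695e-02  7.30139107e-02 -6.47430092e-05]
```

```bash
python3 -m handwheel '[[[-0.002,0.0004,-0.0012,0,0,0],[-0.004,0.0008,-0.0012,0,0,0],[-0.006,0.0012,-0.0012,0,0,0],[-0.006,0.0012,-0.0012,0,0,0]]]'
python3 -m handwheel '[[[-0.001,0.0002,0,0,0,0],[-0.002,0.0004,0,0,0,0],[-0.003,0.0006,0,0,0,0],[-0.004,0.0008,0,0,0,0]]]'
python3 -m handwheel '[[[-0.001,0.0002,0,0,0,0],[-0.002,0.0004,0,0,0,0],[-0.003,0.0006,0,0,0,0],[-0.004,0.0008,0,0,0,0]]]'
```

```text
clock: 12.15
ee_pos: [0.5218, 0.2025, 0.0708]
tool_rot: [-90.0, 0.1, 169.0]
force: [2.2, -0.4, -0.6]
width: 0.0158
clock: 12.55
ee_pos: [0.5179, 0.2033, 0.0708]
tool_rot: [-90.0, 0.0, 169.0]
force: [3.6, -1.1, -1.6]
width: 0.016
clock: 12.95
ee_pos: [0.5135, 0.2042, 0.0706]
tool_rot: [-90.0, 0.0, 169.0]
force: [2.8, -0.4, -0.8]
width: 0.0154
```

```bash
python3 -m handwheel '[[[-0.0015,0.0003,0,0,0,0],[-0.003,0.0006,0,0,0,0],[-0.0045,0.0009,0,0,0,0],[-0.006,0.0012,0,0,0,0],[-0.0075,0.0015,0,0,0,0]]]'
python3 -m handwheel '[[[-0.0015,0.0003,0,0,0,0],[-0.003,0.0006,0,0,0,0],[-0.0045,0.0009,0,0,0,0],[-0.006,0.0012,0,0,0,0],[-0.0075,0.0015,0,0,0,0]]]'
python3 - <<'E'
from h import *
for n in ("scene","side"): cv2.imwrite(f"pics/{n}6.png",capture(n)[:,:,::-1])
a=cv2.imread('pics/scene6.png');b=cv2.imread('pics/side6.png')
cv2.imwrite('pics/m6.png',np.hstack([cv2.resize(a[150:290,130:330],None,fx=2,fy=2),cv2.resize(b[110:250,170:370],None,fx=2,fy=2)]))
E
```

```text
clock: 13.45
ee_pos: [0.5059, 0.2056, 0.0706]
tool_rot: [-90.0, -0.0, 169.0]
force: [3.5, 0.1, -2.5]
width: 0.0156
clock: 13.95
ee_pos: [0.4985, 0.2071, 0.0706]
tool_rot: [-90.0, 0.0, 169.0]
force: [3.8, -0.1, -1.9]
width: 0.0156
```

View pics/m6.png

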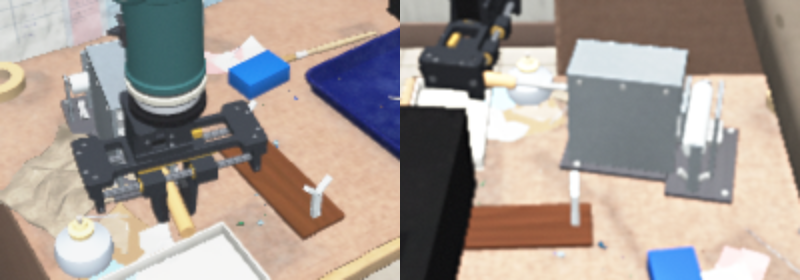

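```bash
python3 -m handwheel '[[[-0.0015,0.0003,0,0,0,0],[-0.003,0.0006,0,0,0,0],[-0.0045,0.0009,0,0,0,0],[-0.006,0.0012,0,0,0,0],[-0.0075,0.0015,0,0,0,0]]]'
python3 -m handwheel '[[[-0.0015,0.0003,0,0,0,0],[-0.003,0.0006,0,0,0,0],[-0.0045,0.0009,0,0,0,0],[-0.006,0.0012,0,0,0,0],[-0.0075,0.0015,0,0,0,0]]]'
python3 - <<'E'
from h import *
for n in ("scene","side"): cv2.imwrite(f"pics/{n}7.png",capture(n)[:,:,::-1])
a=cv2.imread('pics/scene7.png');b=cv2.imread('pics/side7.png')
cv2.imwrite('pics/m7.png',np.hstack([cv2.resize(a[150:290,130:330],None,fx=2,fy=2),cv2.resize(b[110:250,170:370],None,fx=2,fy=2)]))
E
```

```text
clock: 14.55
ee_pos: [0.4909, 0.2086, 0.0706]
tool_rot: [-90.0, 0.0, 169.0]
force: [2.6, -0.8, -1.5]
width: 0.0158
clock: 15.05
ee_pos: [0.4834, 0.2101, 0.0706]
tool_rot: [-90.0, -0.0, 169.0]
force: [3.0, -0.8, -1.2]
width: 0.0156
```

View pics/m7.png

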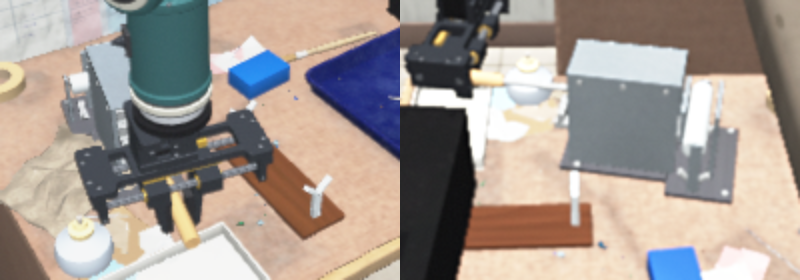

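```bash
python3 -m handwheel '[[[-0.0015,0.0003,0,0,0,0],[-0.003,0.0006,0,0,0,0],[-0.0045,0.0009,0,0,0,0],[-0.006,0.0012,0,0,0,0],[-0.0075,0.0015,0,0,0,0]]]'
python3 - <<'E'
from h import *
for n in ("scene","side"): cv2.imwrite(f"pics/{n}8.png",capture(n)[:,:,::-1])
a=cv2.imread('pics/scene8.png');b=cv2.imread('pics/side8.png')
cv2.imwrite('pics/m8.png',np.hstack([cv2.resize(a[150:290,130:330],None,fx=2,fy=2),cv2.resize(b[110:250,170:370],None,fx=2,fy=2)]))
E
```

```text
clock: 15.65
ee_pos: [0.476, 0.2116, 0.0706]
tool_rot: [-90.0, 0.0, 169.0]
force: [3.5, 0.4, -2.6]
width: 0.0156
```

View pics/m8.png

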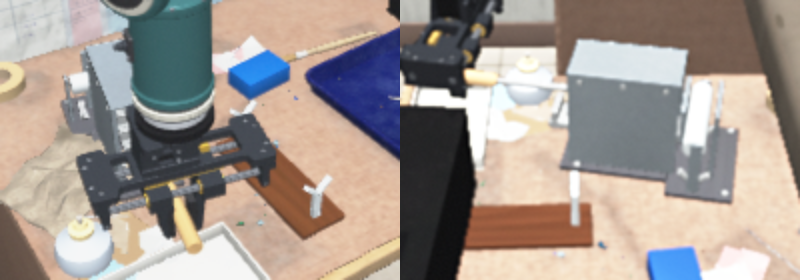

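```bash
python3 -m handwheel '[[[-0.0015,0.0003,0,0,0,0],[-0.003,0.0006,0,0,0,0],[-0.004,0.0008,0,0,0,0],[-0.005,0.001,0,0,0,0]]]'
python3 - <<'E'
from h import *
for n in ("side",): cv2.imwrite(f"pics/{n}9.png",capture(n)[:,:,::-1])
b=cv2.imread('pics/side9.png')
cv2.imwrite('pics/m9.png',cv2.resize(b[110:250,170:370],None,fx=3,fy=3))
E
```

```text
clock: 16.15
ee_pos: [0.471, 0.2126, 0.0706]
tool_rot: [-90.0, 0.0, 169.0]
force: [2.9, -0.7, -2.0]
width: 0.0154
```

View pics/m9.png

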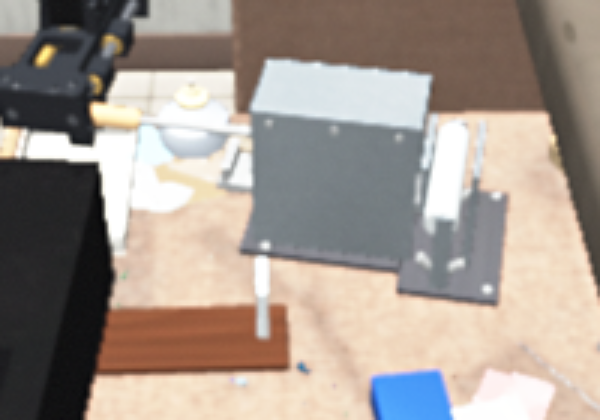

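```bash
python3 -m handwheel '[[[-0.001,0.0002,0,0,0,0],[-0.002,0.0004,0,0,0,0],[-0.003,0.0006,0,0,0,0],[-0.004,0.0008,0,0,0,0]]]'
python3 - <<'E'
from h import *
for n in ("side",): cv2.imwrite(f"pics/{n}10.png",capture(n)[:,:,::-1])
b=cv2.imread('pics/side10.png')
cv2.imwrite('pics/m10.png',cv2.resize(b[110:250,170:370],None,fx=3,fy=3))
E
```

```text
clock: 16.6
ee_pos: [0.4669, 0.2134, 0.0706]
tool_rot: [-90.0, -0.0, 169.0]
force: [3.0, -0.4, -1.8]
width: 0.0152
```

View pics/m10.png

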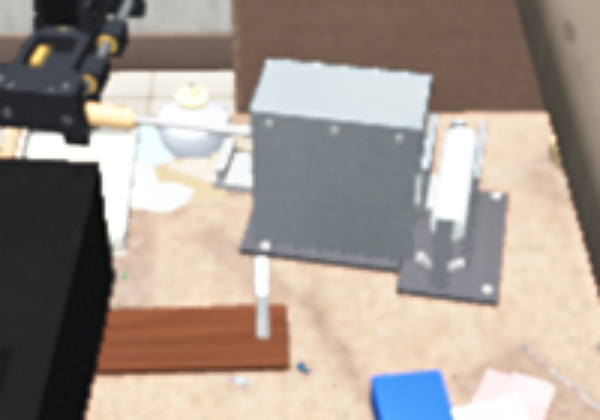

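```bash
python3 -m handwheel '[[[-0.001,0.0002,0,0,0,0],[-0.002,0.0004,0,0,0,0],[-0.003,0.0006,0,0,0,0],[-0.004,0.0008,0,0,0,0]]]'
python3 - <<'E'
from h import *
for n in ("side",): cv2.imwrite(f"pics/{n}11.png",capture(n)[:,:,::-1])
b=cv2.imread('pics/side11.png')
cv2.imwrite('pics/m11.png',cv2.resize(b[110:250,170:370],None,fx=3,fy=3))
E
```

```text
clock: 17.05
ee_pos: [0.4629, 0.2142, 0.0706]
tool_rot: [-90.0, -0.0, 169.0]
force: [2.5, -0.9, -1.3]
width: 0.0156
```

View pics/m11.png

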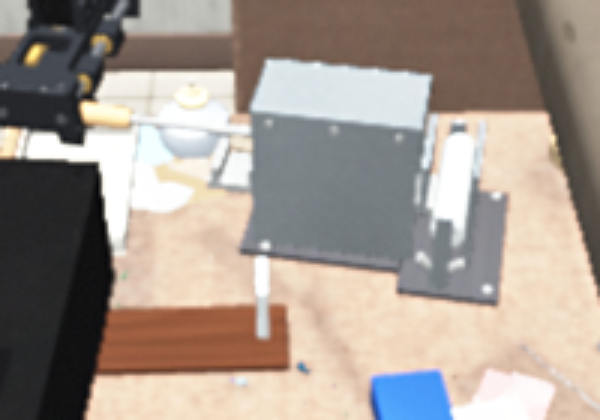

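```bash
python3 -m handwheel '[[[-0.001,0.0002,0,0,0,0],[-0.002,0.0004,0,0,0,0],[-0.003,0.0006,0,0,0,0],[-0.004,0.0008,0,0,0,0]]]'
python3 - <<'E'
from h import *
for n in ("side",): cv2.imwrite(f"pics/{n}12.png",capture(n)[:,:,::-1])
b=cv2.imread('pics/side12.png')
cv2.imwrite('pics/m12.png',cv2.resize(b[110:250,170:370],None,fx=3,fy=3))
E
```

```text
clock: 17.5
ee_pos: [0.4591, 0.215, 0.0706]
tool_rot: [-90.0, 0.0, 169.0]
force: [4.1, -0.8, -1.7]
width: 0.0153
```

View pics/m12.png

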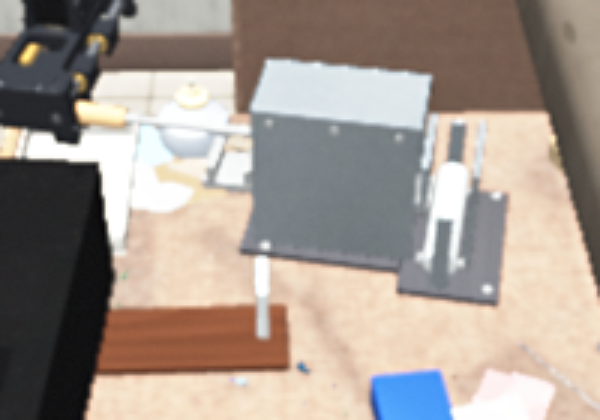

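```bash
python3 -m handwheel '[[[0.001,-0.0002,0,0,0,0],[0.003,-0.0006,0,0,0,0],[0.003,-0.0006,0,0,0,0],[0.003,-0.0006,0,0,0,0]]]'
python3 - <<'E'
from h import *
for n in ("side","scene"): cv2.imwrite(f"pics/{n}13.png",capture(n)[:,:,::-1])
b=cv2.imread('pics/side13.png')
cv2.imwrite('pics/m13.png',cv2.resize(b[135:215,270:370],None,fx=6,fy=6,interpolation=cv2.INTER_CUBIC))
D=cam("side");y=np.radians(-11);o=np.array([.6095,.185,0]);ex=np.array([np.cos(y),np.sin(y),0]);ey=np.array([-np.sin(y),np.cos(y),0])
for z in (.028,.068):
  for yy in (-.056,.056):
    P=o+.152*ex+yy*ey+[0,0,z]; print(z,yy,(proj(D,P)-[270,135])*6)
E
```

```text
clock: 17.95
ee_pos: [0.4617, 0.2143, 0.0704]
tool_rot: [-90.0, -0.0, 169.0]
force: [1.3, 0.3, -1.1]
width: 0.0157
0.028 -0.056 [274.34406794 375.33527324]
0.028 0.056 [299.58818012 197.12307194]
0.068 -0.056 [283.05212321 296.24839595]
0.068 0.056 [308.26494599 119.66914638]
```

View pics/m13.png

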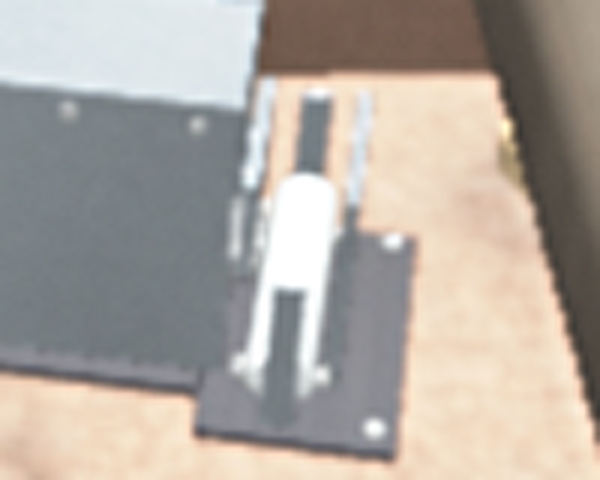

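```bash
python3 -m handwheel '[[[0,0,0.006,0,0,0],[0,0,0.013,0,0,0],[0,0,0.02,0,0,0],[0,0,0.027,0,0,0],[0,0,0.027,0,0,0]]]'
python3 -m handwheel '[[[-0.015,0.003,0,0,0,0],[-0.03,0.006,0,0,0,0],[-0.045,0.009,0,0,0,0],[-0.06,0.012,0,0,0,0],[-0.06,0.012,0,0,0,0]]]'
python3 -m handwheel '[[[0,0,0.03,0,0,0],[0,0,0.055,0,0,0],[0,0,0.055,0,0,0],[0,0,0.055,0,0,0]]]'
python3 - <<'E'
from h import *
o=observe(); print(o["ee_pos"],o["tool_rot"])
for n in ("side","wrist","scene"): cv2.imwrite(f"pics/{n}14.png",capture(n)[:,:,::-1])
b=cv2.imread('pics/side14.png')
cv2.imwrite('pics/m14.png',cv2.resize(b[100:240,160:370],None,fx=3.7,fy=3.7,interpolation=cv2.INTER_CUBIC))
E
```

```text
clock: 18.55
ee_pos: [0.4632, 0.2149, 0.0994]
tool_rot: [-90.1, 0.1, 169.0]
force: [-0.0, 0.4, -0.7]
width: 0.0158
clock: 19.05
ee_pos: [0.399, 0.2264, 0.0969]
tool_rot: [-89.9, -0.1, 169.1]
force: [0.1, 0.8, -1.1]
width: 0.0157
clock: 19.45
ee_pos: [0.4025, 0.2266, 0.1529]
tool_rot: [-90.1, 0.1, 169.0]
force: [-0.6, 0.7, -1.6]
width: 0.0158
[0.40247841 0.22663178 0.15285647] [-9.00555833e+01  8.05459722e-02  1.69037598e+02]
```

View pics/m14.png

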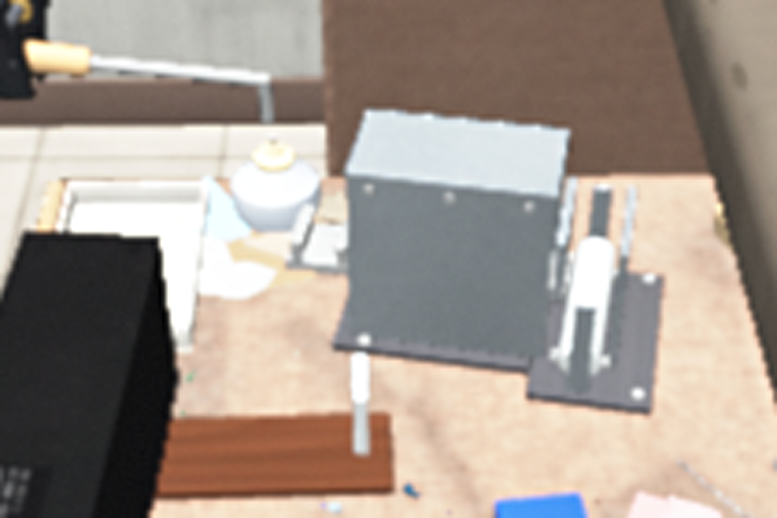

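View pics/wrist14.png

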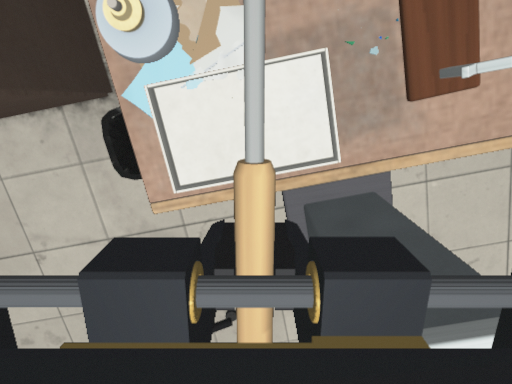

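```bash
python3 - <<'E'
from h import *
D=cam("side")
yaw=np.radians(-10.96);x=np.array([np.cos(yaw),np.sin(yaw),0])
o=np.array([.4025,.2266,.1529])+.0012*x+[0,0,.0212]
for n,P in dict(j=o+.045*x,el=o+.155*x,tip=o+.155*x-[0,0,.032]).items(): print(n,(proj(D,P)-[160,100])*3.7)
E
```

```text
j [89.38320174 60.93421781]
el [262.87256531  78.07971342]
tip [265.70885841 122.5544435 ]
```

```bash
python3 -m handwheel '[[[0,-0.02,0,0,0,1],[0,-0.06,0,0,0,4],[0.005,-0.1,0,0,0,7],[0.01,-0.14,0,0,0,10],[0.015,-0.18,0,0,0,12.4]]]'
python3 -m handwheel '[[[0.01,-0.004,0,0,0,0],[0.03,-0.004,0,0,0,0],[0.055,-0.004,0,0,0,0],[0.08,-0.004,0,0,0,0],[0.08,-0.004,0,0,0,0]]]'
python3 -m handwheel '[[[0,0,0,0,0,0],[0,0,0,0,0,0],[0,0,0,0,0,0]]]'
python3 - <<'E'
from h import *
o=observe(); print(o["ee_pos"],o["tool_rot"])
E
```

```text
clock: 20.1
ee_pos: [0.416, 0.0449, 0.1512]
tool_rot: [-90.0, -0.1, -178.4]
force: [1.2, 0.4, -1.2]
width: 0.0157
clock: 20.6
ee_pos: [0.4995, 0.043, 0.1518]
tool_rot: [-90.0, 0.0, -178.6]
force: [-0.8, -0.1, -1.5]
width: 0.0159
clock: 20.9
ee_pos: [0.4958, 0.0427, 0.1521]
tool_rot: [-90.0, -0.1, -178.6]
force: [0.5, -0.1, -1.2]
width: 0.0156
[0.49584775 0.04268491 0.15206796] [-9.00051723e+01 -7.59449172e-02 -1.78557035e+02]
```

```bash
python3 -m handwheel '[[[0.002,0,-0.03,0,0,0],[0.002,0,-0.055,0,0,0],[0.002,0,-0.08,0,0,0],[0.002,0,-0.09,0,0,0],[0.002,0,-0.09,0,0,0]]]'
python3 -m handwheel '[[[0,0,0,0,0,0],[0,0,0,0,0,0]]]'
python3 - <<'E'
from h import *
o=observe(); print(o["ee_pos"],o["tool_rot"])
for n in ("wrist",): cv2.imwrite(f"pics/{n}15.png",capture(n)[:,:,::-1])
E
```

```text
clock: 21.4
ee_pos: [0.4971, 0.0424, 0.0612]
tool_rot: [-90.0, -0.2, -178.6]
force: [0.4, -0.3, -0.7]
width: 0.0156
clock: 21.6
ee_pos: [0.5004, 0.0425, 0.0642]
tool_rot: [-90.0, 0.2, -178.6]
force: [0.8, 0.8, -1.2]
width: 0.0152
[0.50038331 0.04247117 0.06419829] [-9.00023745e+01  1.65950900e-01 -1.78573278e+02]
```

View pics/wrist15.png

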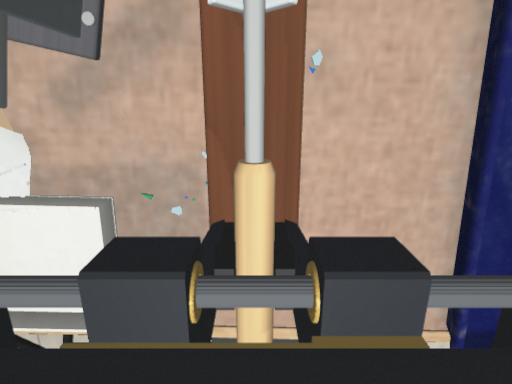

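Shaft is centred over the front V (cols 245–264 at the V at 208–297). Lowering the last 23 mm gently.

```bash
python3 -m handwheel '[[[0,0,-0.006,0,0,0],[0,0,-0.012,0,0,0],[0,0,-0.017,0,0,0],[0,0,-0.020,0,0,0],[0,0,-0.020,0,0,0]]]'
python3 -m handwheel '[[[0,0,-0.001,0,0,0],[0,0,-0.0015,0,0,0],[0,0,-0.0015,0,0,0]]]'
```

```text
clock: 22.15
ee_pos: [0.4985, 0.0424, 0.0419]
tool_rot: [-90.0, -0.1, -178.6]
force: [-0.5, 0.6, -0.8]
width: 0.0158
clock: 22.45
ee_pos: [0.4992, 0.0426, 0.0413]
tool_rot: [-90.0, 0.0, -178.6]
force: [-1.4, 1.6, 0.4]
width: 0.0156
```

Nearly seated (grasp was at z 0.0408). Open and lift slowly.

```bash
python3 -m handwheel '[[[0,0,0,0,0,0],[0,0,0,0,0,0],[0,0,0,0,0,0],[0,0,0,0,0,0],[0,0,0,0,0,0]]]' 1
python3 -m handwheel '[[[0,0,0,0,0,0],[0,0,0,0,0,0],[0,0,0,0,0,0],[0,0,0,0,0,0],[0,0,0,0,0,0]]]'
python3 -m handwheel '[[[0,0,0.02,0,0,0],[0,0,0.05,0,0,0],[0,0,0.09,0,0,0],[0,0,0.13,0,0,0],[0,0,0.17,0,0,0]]]'
python3 -m handwheel '[[[0,0,0.03,0,0,0],[-0.03,0,0.05,0,0,0],[-0.06,0,0.05,0,0,0],[-0.06,0,0.05,0,0,0],[-0.06,0,0.05,0,0,0]]]'
python3 - <<'E'
from h import *
o=observe(); print(o["ee_pos"],o["tool_rot"],o["width"])
for n in ("side","wrist","scene"): cv2.imwrite(f"pics/{n}16.png",capture(n)[:,:,::-1])
a=cv2.imread('pics/scene16.png');b=cv2.imread('pics/side16.png')
cv2.imwrite('pics/m16.png',np.hstack([cv2.resize(a[150:290,140:310],None,fx=2.3,fy=2.3,interpolation=2),cv2.resize(b[110:250,180:350],None,fx=2.3,fy=2.3,interpolation=2)]))
E
```

```text
clock: 22.95
ee_pos: [0.4991, 0.0423, 0.0411]
tool_rot: [-90.0, 0.0, -178.6]
force: [0.1, -0.5, -0.2]
width: 0.0535
clock: 23.45
ee_pos: [0.4991, 0.0424, 0.0411]
tool_rot: [-90.0, -0.0, -178.6]
force: [-0.5, -0.4, 0.1]
width: 0.0878
clock: 23.95
ee_pos: [0.4987, 0.0424, 0.2125]
tool_rot: [-90.0, -0.0, -178.6]
force: [0.8, 0.0, 0.3]
width: 0.0879
clock: 24.45
ee_pos: [0.4389, 0.0424, 0.2613]
tool_rot: [-90.0, 0.1, -178.6]
force: [0.7, -0.3, 0.9]
width: 0.0878
[0.43893818 0.04240657 0.26128289] [-8.99986641e+01  7.53278040e-02 -1.78566168e+02] 0.08784459414187762
```

View pics/m16.png

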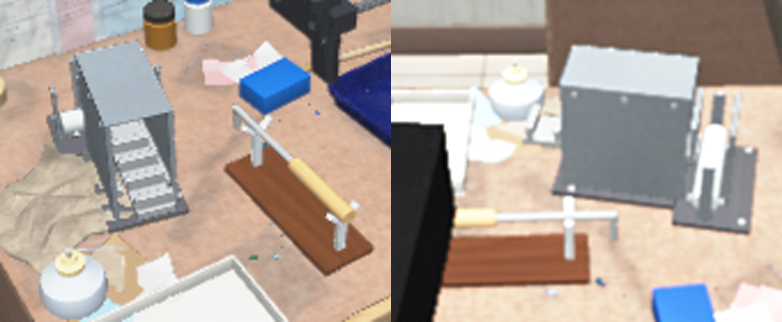

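View pics/wrist16.png

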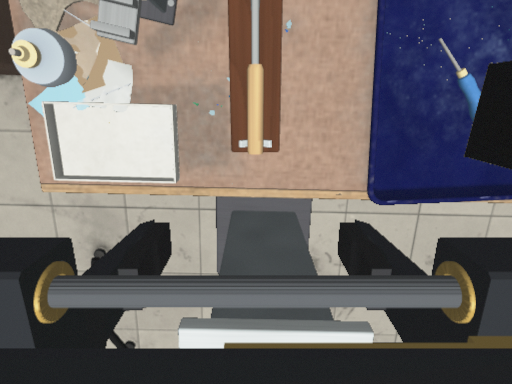

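```bash
python3 - <<'E'
from h import *
for n,(r0,r1,c0,c1) in (("side",(190,220,235,285)),("scene",(190,255,238,298))):
  a=cv2.imread(f'pics/{n}0.png')[r0:r1,c0:c1];b=cv2.imread(f'pics/{n}16.png')[r0:r1,c0:c1]
  g=[cv2.cvtColor(i,6).astype(np.float32) for i in (a,b)]
  print(n,cv2.phaseCorrelate(*g),np.abs(g[0]-g[1]).mean(),np.abs(g[0]-g[1]).max())
D=cam("side");S=cam("scene")
b=cv2.imread('pics/side16.png');a=cv2.imread('pics/scene16.png')
P=np.hstack([cv2.resize(b[150:215,290:350],None,fx=6,fy=6,interpolation=2),cv2.resize(a[180:245,155:215],None,fx=6,fy=6,interpolation=2)])
cv2.imwrite('pics/m17.png',P)
y=np.radians(-11);o=np.array([.6095,.185,0]);ex=np.array([np.cos(y),np.sin(y),0]);ey=np.array([-np.sin(y),np.cos(y),0])
for yy in (-.056,.056):
  Q=o+.152*ex+yy*ey+[0,0,.028]; print((proj(D,Q)-[290,150])*6,(proj(S,Q)-[155-60,180])*6)
E
```

```text
side ((-0.057641692563155544, 0.015195311872064465), 1.0012842168807983) 1.0706667 27.0
scene ((0.1322242491593002, -0.015800075476818165), 0.9849966023807173) 3.5123076 37.0
[154.34406794 285.33527324] [673.62076911  84.4920144 ]
[179.58818012 107.12307194] [428.14546891 140.36097294]
```

View pics/m17.png

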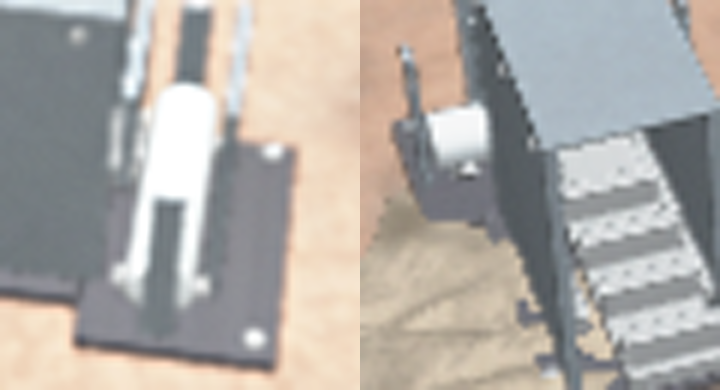

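```bash
python3 -c "
from workcell import *
print(observe()['clock'],observe()['force']); print(finish_job())"
```

```text
24.6 [-0.40103069 -1.14734095  0.97738486]
the job is handed in; nothing more can be done
None
```

The job is handed in at 24.6 s, and my checks suggest it succeeded; `finish_job` gave no verdict.

- **Finding the gap:** I took the rod from its rest and reached under the hood, with the tip about 72 mm in. I lowered it in 2–4 mm steps, and it met no force down to about z 60 mm, so it was in a gap.
- **Drawing the bolt:** I drew the bolt out gently at about 3–4 N. The bar dropped after about 65 mm of bolt travel by my estimate, more than the 25–55 mm given. I saw no force spike to suggest the hard stop.
- **Putting the rod back:** I withdrew the rod, laid it back in its Vs and released it. The arm then backed clear.

**Last checks**
- **Rod:** it matches its starting picture to about 0.1 px in both fixed views, hook hanging down.
- **Bar:** its visible ends match the predicted cradle position (z 28 mm) in both views. The end nearer the side camera is partly hidden by a pocket plate.
- **Bystanders:** those in view looked unmoved. I checked them by eye only, and the last views I looked at did not show all of the brush.
- **Camera disagreement:** the two fixed cameras differ by about 4 mm in x. I used the mean for the feeder position.

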